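Tip a printed controller case onto its back against the stop

TASK

Gently tip the upright orange controller case over onto its back, screen side up, and push it along the black mat until its top end lies flush against the aluminium stop. Only push with the fingertips or the outside of the fingers: do not pinch or lift it. Leave the grey case standing where it is and do not disturb the other things, and finish clear of everything.

Things in the scene. Friction and masses are not known exactly. Their poses are not given: they have to be found in the camera images.
- orange_case: orange printed controller case, a closed box 44 mm thick (own x), 92 wide (own y), 116 tall (own z), 170 to 340 g, loose; starts upright on the mat. Origin: centre of the foot end (its underside as it stands); own z points to the top end. Own -x is the front with a blue screen, black dial and red switch, all flush; own +x the flat back with vent slots, which at the start looks toward the stop within 9 degrees
- orange_mid (a point): centre of the orange case, 58 mm above its foot end, axes as the case. It tips once pushed about 21 degrees past upright; a push of about 1 N high on the front does it, pivoting on the rubber without slipping. When it has fallen, its top end is about 25 to 60 mm short of the stop
- orange_top_left (a point): point on the orange case's top end face, 43 mm to own +y of its middle
- orange_top_right (a point): point on the orange case's top end face, 43 mm to own -y of its middle
- grey_case: grey case of the same shape, size and axes, standing upright beside the orange one, centres about 150 mm apart across the mat (either may be left or right); it must stay standing where it is
- mat: fixed black rubber mat, 270 x 340 mm, 4 mm thick, aluminium stop bar along one long edge. Origin on the desk surface; own x points to the stop (away from the robot within 35 degrees), own y along it. The mat spans x -150 to +120, y -170 to +170 mm. The stop's flat face towards the cases is at x = +85 mm; bar 18 mm thick, top 28 mm above the desk. Yellow line at the opposite edge
- knob_a: black printed knob, 42 mm across, 31 mm tall, standing on the desk beside the mat; origin at its underside
- knob_b: blue printed knob of the same shape beside the mat; origin at its underside
- glue_jar: small jar with a yellow cap, 48 mm across, 62 mm tall, beside the mat; origin at its underside
- scraper: red-handled print scraper lying on the desk, 190 mm long along own x
- mug: white mug, 80 mm across, 92 mm tall; origin at its underside
- disc_lid: white printed disc, 160 mm across, with a black knob at its centre, 34 mm tall in all, lying on the desk; origin at its underside
There are look-alikes about, which are no part of the job. What is shaped like the orange_case but turquoise is not meant.

How it is judged:
At the end, for the whole second after the job is handed in: The orange case lies on its back on the mat, screen side up within about 6 degrees, at rest, both corners of its top end within 4 mm of the stop's face and its middle within 125 mm of the mat's centre line; the grey case stands upright within 15 mm of where it was (angle between orange_case's own x axis and vertical above 3.04 rad and x of each of orange_top_left, orange_top_right in the frame of mat above 0.081 m and z of orange_mid in the frame of mat below 0.031 m and y of orange_mid in the frame of mat between -0.125 and 0.125 m and linear speed of orange_case below 0.02 m/s and angle between grey_case's own z axis and vertical below 0.1 rad and distance of grey_case from where it was at the start of the episode below 0.015 m); the robot touches nothing.
It fails at once if the orange case is lifted off the mat (height (world z) of orange_mid above 0.085 m or (angle between orange_case's own x axis and vertical above 2.99 rad and height (world z) of orange_mid above 0.05 m)).
It fails at once if the orange case is pushed or squeezed with more than 40 N (contact force between the fingers and orange_case above 40 N).
It fails at once if the grey case is tipped more than 0.2 rad or shifted more than 15 mm (angle between grey_case's own z axis and vertical above 0.2 rad or distance of grey_case from where it was at the start of the episode above 0.015 m).
It fails at once if another thing on the desk is moved more than 20 mm (distance of any of knob_a, knob_b, glue_jar, scraper, mug, disc_lid from where it was at the start of the episode above 0.02 m).
It also fails if it takes over 38 s, if anything falls off the work surface, if the arm or the gripper's body presses on something with over 40 N, if the wrist force passes 120 N, or if a joint passes its speed limit or range.

ROBOT

A 6-joint arm with a two-finger parallel gripper is mounted at the origin on the work surface. World frame = base frame: x ahead of the robot, y to its left, z up, the work surface at z = 0. Lengths are in m, angles in rad, forces in N, time in s.
With the tool pointing down it reaches from about 0.35 to 0.975 m from the base axis. Payload 4.9 kg.
Tool frame: the origin (TCP) lies on the centre line of the jaws, within the pads' length; the fingertips stand 19 mm ahead of it and the grasp point (between the pads) is the TCP (tip_reach is the distance from the TCP to the fingertips, in m); z points along the fingers, y is the direction in which the jaws open and shut (so a half turn about z gives the same grasp; the last joint's range is limited). The gripper opens to 85 mm and grips with 20 to 120 N. Pads are 22 mm wide; open, the fingers measure 114 mm over their backs; the gripper's body (76 mm by 85 mm) begins 54 mm behind the grasp point. The pads swing forward as they close: fully open they stand 13 mm farther back than shut.
Start: joints at [0.991, 0.053, 1.613, -0, 1.476, -0.119], TCP at [0.278, 0.56, 0.25] pointing down, gripper open.
Joint ranges: [-3.01, 3.01], [-1.01, 2.22], [0.06, 2.58], [-1.02, 4.17], [0.09, 2.62], [-3.14, 3.14]. Speed limits (rad/s): [2.57, 2.57, 3.14, 3.14, 3.14, 3.14].

INTERFACE

Orientations are given as a 3x3 rotation matrix whose columns are the frame's x, y, z axes.
In Python, from workcell import goto, line_to, goto_joints, ungrasp, gripper_close, sleep, inverse_kinematics, observe, camera, calibration, Unreachable, hand_in, tip_reach gives the robot as it stands. The module is installed in compiled form; this text tells all that it offers. Calls block until the motion is done:
- goto(position, orientation): joint-space move of the TCP to a pose.
- line_to(position, frame=None, velocity=0.15): straight line of the TCP; frame=None keeps the orientation; velocity is the mean speed in m/s.
- goto_joints(angles): joint-space move.
- ungrasp() and gripper_close(newtons=None): open the fingers fully, or close them until they stop; newtons is the grip in N (None keeps the last).
- sleep(seconds).
- inverse_kinematics(position, orientation): joint angles nearest the present ones, or None.
- observe(): the state.
- camera(name): name is "side" or "top" or "wrist"; returns the picture (480x640x3 uint8, blue, green, red); there is no depth.
- calibration(name): a dict with "fx", "fy", "cx", "cy" (pixels), "world_to_cam" (4x4, takes a point from world to camera coordinates). Camera axes: x right, y down, z forward; pixel columns grow to the right and rows downward; lengths in m; the calibration is good to about 2 mm. A picture is of the moment at which its call begins: read the wrist's pose just before it. calibration takes no time and is no camera call; for the wrist camera it gives the pose at the moment of the call.
A pose or a line that the arm cannot do raises Unreachable and nothing moves.
- hand_in(): hands the job in, once; it reports no verdict.
The state is a dict: "time": time; "qpos": joint angles; "joint_vel": joint speeds; "joint_torque": joint torques, N m; "tool_pos": TCP position; "orientation": TCP orientation; "ft_force": force on the tool from outside, world axes, zero at the start; "torque": the same for the moment, N m; "gripper_width": finger opening in m.
Only numpy, scipy, OpenCV 4.12 (cv2) and the standard library are available. Lean on these libraries where they do the work, as an engineer would, in place of code of your own. Each camera call takes 0.05 s, during which the arm holds its last target.

## Working session

There is one attempt and no reset: what is moved stays moved. The work goes in short steps, each a Python script; the robot and the scene stay as the last script left them, time stands still between calls to the robot, and variables do not carry over. Pictures are saved under pics/ and viewed, and the job is handed in when it is done.

```bash
mkdir -p pics; ls; python3 - <<'E'
from workcell import *
import cv2
for n in("side","top","wrist"):
    c=calibration(n); print(n,c)
    cv2.imwrite(f"pics/{n}0.png",camera(n))
o=observe();print(o)
E
```

```text
pics
side {'fx': 438.0462347703223, 'fy': 438.0462347703223, 'cx': 319.1854694902361, 'cy': 238.21838167799393, 'world_to_cam': array([[-0.99620068, -0.08697757,  0.00437212,  0.54366943],
       [-0.06830636,  0.74923466, -0.65877284,  0.08285582],
       [ 0.05402271, -0.6565686 , -0.7523292 ,  1.0930884 ],
       [ 0.        ,  0.        ,  0.        ,  1.        ]])}
top {'fx': 489.0173324238589, 'fy': 489.0173324238589, 'cx': 321.3275059093499, 'cy': 230.83447029728458, 'world_to_cam': array([[ 0.00753567, -0.99980785,  0.01809624,  0.00751728],
       [-0.9963633 , -0.00904321, -0.08472544,  0.5518665 ],
       [ 0.08487281, -0.01739196, -0.99623999,  1.23651089],
       [ 0.        ,  0.        ,  0.        ,  1.        ]])}
wrist {'fx': 386.2241007243245, 'fy': 386.2241007243245, 'cx': 320.11577269721005, 'cy': 235.04800466303536, 'world_to_cam': array([[ 0.44380874,  0.89611696, -0.00286402, -0.62352452],
       [ 0.86533682, -0.42772976,  0.26122679, -0.0355388 ],
       [ 0.23286473, -0.11841307, -0.96527321,  0.37968286],
       [ 0.        ,  0.        ,  0.        ,  1.        ]])}
{'time': 0.15, 'qpos': array([ 9.91000464e-01,  5.32493525e-02,  1.61398952e+00, -1.84853675e-05,
        1.47600711e+00, -1.18996788e-01]), 'joint_vel': array([-4.96007853e-05, -1.02695297e-03, -4.96401660e-03,  9.97063524e-05,
       -1.37673417e-03,  3.21869253e-04]), 'joint_torque': array([ 4.07382950e-04, -3.94239414e+01, -3.70722842e+01, -1.38474006e-04,
        4.67672828e-03,  2.21749599e-05]), 'tool_pos': array([0.27766197, 0.55942019, 0.24931152]), 'orientation': array([[-8.95698169e-01,  4.44661665e-01, -8.90386055e-04],
       [ 4.44662521e-01,  8.95697104e-01, -1.39321390e-03],
       [ 1.78007395e-04, -1.64382045e-03, -9.99998633e-01]]), 'ft_force': array([ 0.1223906 ,  0.32151358, -0.52189294]), 'torque': array([-0.03021891,  0.02155762,  0.01233742]), 'gripper_width': 0.08558357220163856}
```

View pics/top0.png

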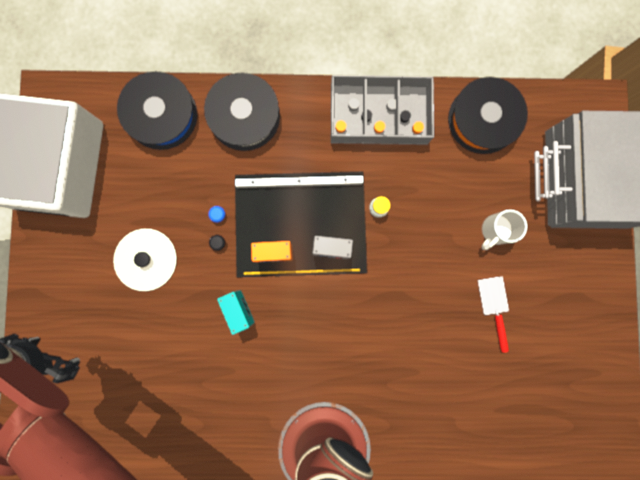

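View pics/side0.png

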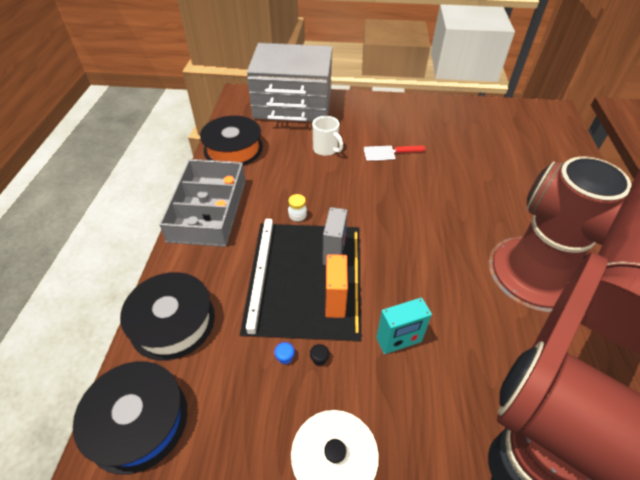

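The top view shows the mat with the stop at row ~181. The orange case is at (271,251), grey is to its right at (333,247), and the turquoise look-alike is at (235,313). The side view agrees. Next I'll measure poses.

```bash
cat > h.py <<'E'
import numpy as np, cv2
from workcell import *
def ray(cal,uv,z):
    W=np.array(cal["world_to_cam"]);R=W[:3,:3];t=W[:3,3];c=-R.T@t
    uv=np.atleast_2d(uv).astype(float)
    d=np.c_[(uv[:,0]-cal["cx"])/cal["fx"],(uv[:,1]-cal["cy"])/cal["fy"],np.ones(len(uv))]@R
    return c+d*((z-c[2])/d[:,2])[:,None]
def big(m):
    cs,_=cv2.findContours(m.astype(np.uint8),cv2.RETR_EXTERNAL,cv2.CHAIN_APPROX_NONE)
    return max(cs,key=cv2.contourArea)
def rect(cal,m,z):
    c=big(m)[:,0,:]
    p=ray(cal,c,z)[:,:2]
    r=cv2.minAreaRect((p*1000).astype(np.float32))
    return r,cv2.boxPoints(r)
E
python3 - <<'E'
from h import *
im=cv2.imread("pics/top0.png");cal=calibration("top")
hsv=cv2.cvtColor(im,cv2.COLOR_BGR2HSV)
H,S,V=[hsv[...,i].astype(int) for i in range(3)]
roi=np.zeros(H.shape,bool);roi[165:285,228:372]=1
print("orange hsv",hsv[248,271],"stop",hsv[181,300],"mat",hsv[220,300],"grey",hsv[244,333],"yl",hsv[271,300])
for name,m,z in [("yellow",roi&(H>18)&(H<32)&(S>150)&(V>110)&(np.arange(480)[:,None]>264),.004),
  ("stop",roi&(S<60)&(V>170)&(np.arange(480)[:,None]<195),.028),
  ("mat",roi&(V<50),.004),
  ("orange",roi&(H>5)&(H<22)&(S>150)&(V>180)&(np.arange(480)[:,None]<266),.12),
  ("grey",roi&(S<60)&(V>110)&(np.arange(480)[:,None]>225),.12)]:
    r,b=rect(cal,m,z);print(name,m.sum(),np.round(r[0]),np.round(r[1]),r[2]);print(np.round(b).tolist())
cv2.imwrite("pics/crop.png",cv2.resize(im[160:290,215:385],None,fx=4.5,fy=4.5,interpolation=cv2.INTER_CUBIC))
E
```

```text
orange hsv [ 25 173 255] stop [ 80   3 224] mat [12 66 89] grey [ 21  16 227] yl [ 23 201 248]
yellow 368 [448.  63.] [  9. 301.] 2.0708651542663574
[[438.0, 214.0], [449.0, -87.0], [458.0, -87.0], [447.0, 214.0]]
stop 1048 [681.  70.] [ 22. 331.] 2.1255311965942383
[[664.0, 236.0], [677.0, -96.0], [698.0, -95.0], [686.0, 236.0]]
mat 212 [461. 155.] [20. 41.] 6.775919437408447
[[448.0, 175.0], [453.0, 134.0], [473.0, 136.0], [468.0, 177.0]]
orange 197 [495. 133.] [46. 95.] 3.471750497817993
[[470.0, 179.0], [475.0, 84.0], [521.0, 87.0], [515.0, 182.0]]
grey 760 [507. -12.] [94. 46.] 84.37771606445312
[[479.0, -57.0], [525.0, -61.0], [534.0, 32.0], [488.0, 36.0]]
```

View pics/crop.png

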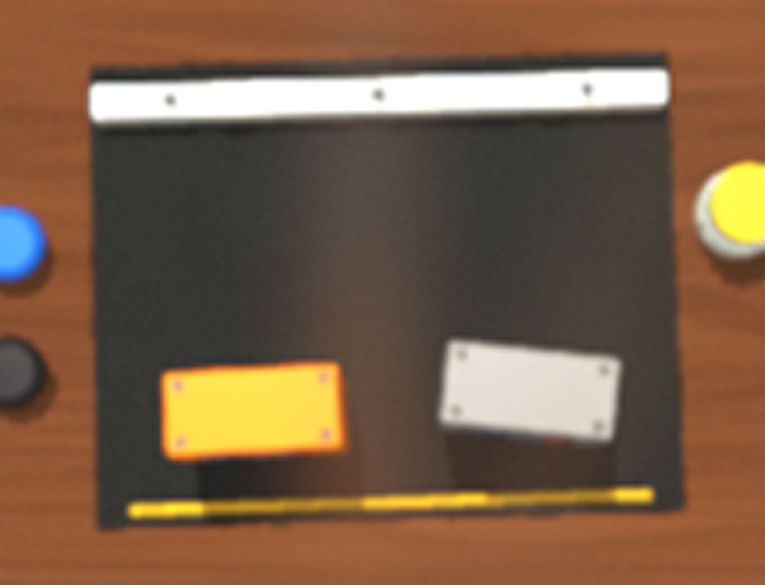

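```bash
cat >> h.py <<'E'
def Rdown(yaw,flip=1):
    c,s=np.cos(yaw)*flip,np.sin(yaw)*flip
    x=np.array([c,s,0]);z=np.array([0,0,-1.]);return np.c_[x,np.cross(z,x),z]
E
python3 - <<'E'
from h import *
o=observe();W=calibration("wrist")["world_to_cam"];c=-W[:3,:3].T@W[:3,3]
print("cam in tool",o["orientation"].T@(c-o["tool_pos"]), tip_reach)
ya=np.radians(3.2)
for f in(1,-1):
  for p in([.43,.129,.25],[.43,.129,.119],[.55,.137,.035]):
    print(f,p,inverse_kinematics(p,Rdown(ya,f)))
gripper_close(20)
goto([.43,.129,.25],Rdown(ya,-1))
o=observe();print(o["time"],o["tool_pos"],o["ft_force"],o["gripper_width"])
cv2.imwrite("pics/w1.png",camera("wrist"));cv2.imwrite("pics/s1.png",camera("side"))
E
```

```text
cam in tool [ 0.0654382  -0.00016448 -0.12482628] 0.019
1 [0.43, 0.129, 0.25] [ 1.25414153e-01 -3.90942297e-01  2.00457196e+00 -4.44089210e-16
  1.52796299e+00  1.64035994e+00]
1 [0.43, 0.129, 0.119] [ 1.25414153e-01 -2.67090426e-01  2.13449407e+00 -4.44089210e-16
  1.27418900e+00  1.64035994e+00]
1 [0.55, 0.137, 0.035] [ 1.12837054e-01  1.49254275e-01  1.89678947e+00 -4.44089210e-16
  1.09554891e+00  1.62778284e+00]
-1 [0.43, 0.129, 0.25] [ 1.25414153e-01 -3.90942297e-01  2.00457196e+00 -4.44089210e-16
  1.52796299e+00 -1.50123271e+00]
-1 [0.43, 0.129, 0.119] [ 1.25414153e-01 -2.67090426e-01  2.13449407e+00 -4.44089210e-16
  1.27418900e+00 -1.50123271e+00]
-1 [0.55, 0.137, 0.035] [ 1.12837054e-01  1.49254275e-01  1.89678947e+00 -4.44089210e-16
  1.09554891e+00 -1.51380981e+00]
2.5917 [0.43007785 0.12949    0.25017281] [-0.43600631  0.44262549  0.60206999] -0.0002316008785597941
```

View pics/s1.png

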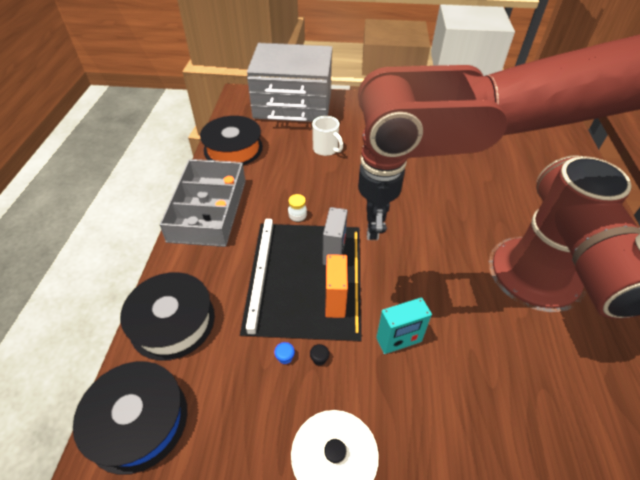

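View pics/w1.png

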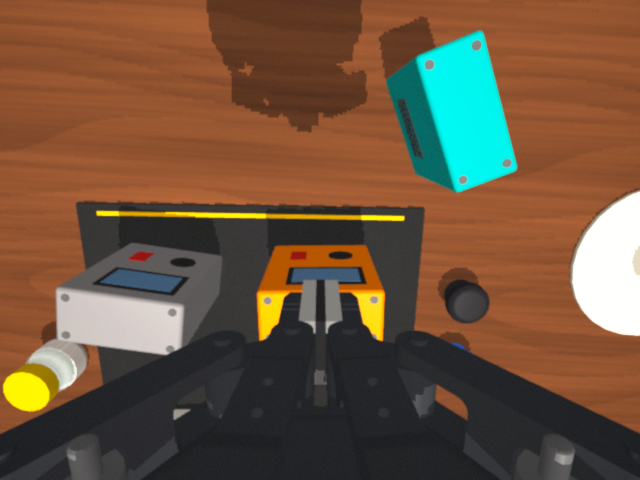

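The wrist view shows the fingers centred on the orange case, whose top edge runs from (258,291) to (385,291). I'll lower and tip it in small force-guarded steps.

```bash
python3 - <<'E'
from h import *
cal=calibration("wrist");print(ray(cal,[[258,291],[385,291]],.12))
p0=np.array([.43,.1295,.118]);ya=np.radians(3.2);u=np.array([np.cos(ya),np.sin(ya),0])
line_to(p0,velocity=.2)
sleep(.2)
f0=observe()["ft_force"];con=None
for i in range(1,40):
    s=.004*i
    line_to(p0+u*s,velocity=.05)
    o=observe();f=(o["ft_force"]-f0)@u
    if con is None and f<-.6: con=s
    print(round(s,3),round(f,2),end="; ")
    if f<-10: break
    if con and s>con+.040 : break
    if s>.09: break
cv2.imwrite("pics/s2.png",camera("side"));cv2.imwrite("pics/w2.png",camera("wrist"))
print(observe()["time"])
E
```

```text
[[0.47712839 0.08747823 0.12      ]
 [0.4718824  0.17769387 0.12      ]]
0.004 1.09; 0.008 0.72; 0.012 0.61; 0.016 0.14; 0.02 0.63; 0.024 0.43; 0.028 0.29; 0.032 0.84; 0.036 0.64; 0.04 0.14; 0.044 0.57; 0.048 0.23; 0.052 1.03; 0.056 0.05; 0.06 1.32; 0.064 1.18; 0.068 1.28; 0.072 1.39; 0.076 0.7; 0.08 0.57; 0.084 0.76; 0.088 0.85; 0.092 1.83; 9.55
```

View pics/s2.png

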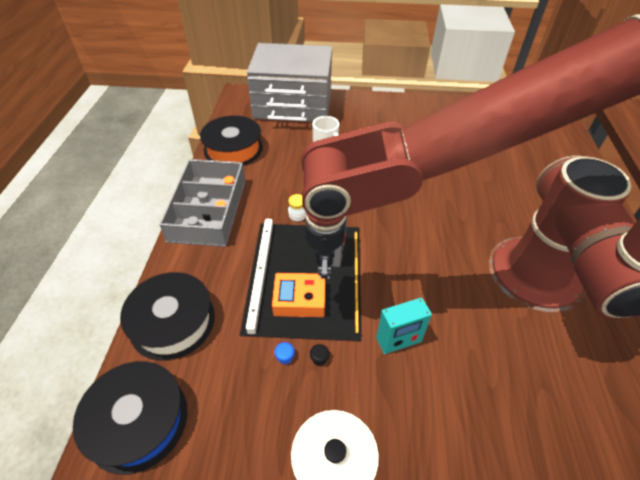

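View pics/w2.png

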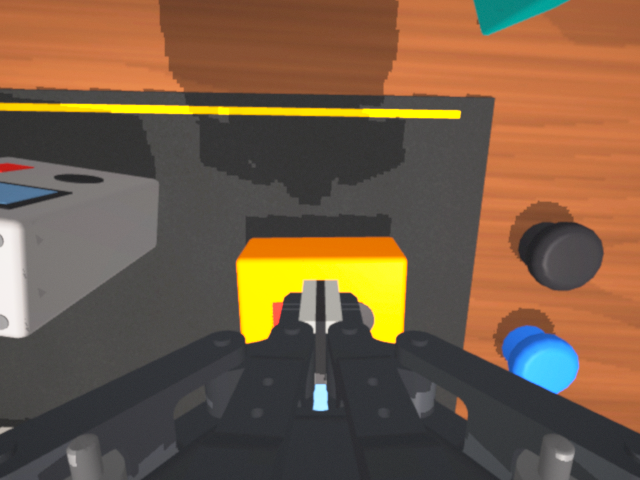

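The case has fallen on its back, screen up (side view ~(300,295)). In the wrist view its foot-end top edge runs from about (240,262) to (406,260). Next I'll back off, lower, and push the foot end.

```bash
python3 - <<'E'
from h import *
cal=calibration("wrist");im=cv2.imread("pics/w2.png")
hsv=cv2.cvtColor(im,cv2.COLOR_BGR2HSV)
print(hsv[248,320],hsv[275,260])
H,S,V=[hsv[...,i].astype(int) for i in range(3)]
top=(H>=24)&(H<34)&(S>150)&(V>200); top[:225]=0;top[:,:230]=0;top[:,410:]=0
ed=[]
for c in range(250,296,5):
    ed.append((c,np.where(top[:,c])[0].min()))
for c in range(350,396,5): ed.append((c,np.where(top[:,c])[0].min()))
P=ray(cal,ed,.048);k=np.polyfit(P[:,1],P[:,0],1)
print("edge x at y=.13",np.polyval(k,.13),"yaw deg",np.degrees(np.arctan(-k[0])))
row=290;cs=np.where(top[row])[0];q=ray(cal,[[cs.min(),row],[cs.max(),row]],.048);print(cs.min(),cs.max(),q)
E
```

```text
[ 15 255 233] [ 30 255 255]
edge x at y=.13 0.5226802263222571 yaw deg 3.822858797651922
239 404 [[0.54234407 0.09106979 0.048     ]
 [0.5372336  0.1805706  0.048     ]]
```

```bash
python3 - <<'E'
from h import *
ya=np.radians(2.1);u=np.array([np.cos(ya),np.sin(ya),0]);R=Rdown(ya,-1)
p0=np.array([.478,.1335,.033])
line_to(p0+[0,0,.085],frame=R,velocity=.15)
line_to(p0,velocity=.15)
sleep(.2);f0=observe()["ft_force"];s=0
while s<.095:
    s+=.004 if s<.024 else (.003 if s<.056 else .001)
    line_to(p0+u*s,velocity=.04)
    o=observe();f=(o["ft_force"]-f0)@u
    print(round(s,3),round(f,1),end="; ")
    if abs(f)>9: break
    if s>.076: break
    if o["time"]>25: break
cv2.imwrite("pics/s3.png",camera("side"));cv2.imwrite("pics/w3.png",camera("wrist"));cv2.imwrite("pics/t3.png",camera("top"))
print(o["tool_pos"],observe()["time"])
E
```

```text
0.004 0.0; 0.008 -0.6; 0.012 -0.2; 0.016 -0.1; 0.02 0.4; 0.024 -0.6; 0.027 -0.4; 0.03 -0.2; 0.033 -0.3; 0.036 -1.7; 0.039 -0.4; 0.042 -0.7; 0.045 -1.6; 0.048 -1.2; 0.051 -0.4; 0.054 -1.4; 0.057 -0.9; 0.058 -1.9; 0.059 -1.3; 0.06 -1.9; 0.061 -1.3; 0.062 -2.3; 0.063 -2.1; 0.064 -2.6; 0.065 -2.0; 0.066 -5.6; 0.067 -10.0; [0.5432559  0.13589029 0.03298302] 17.8083
```

View pics/s3.png

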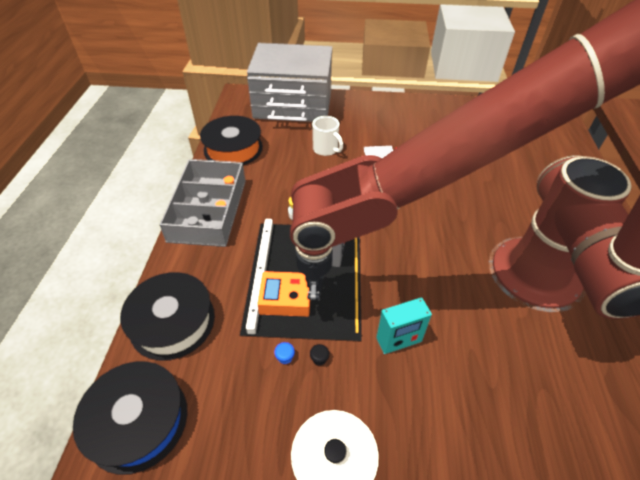

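View pics/w3.png

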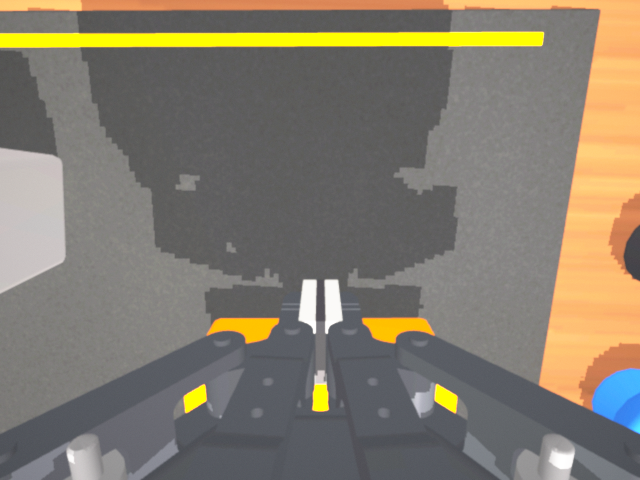

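The case has reached the stop with a sharp force rise to 10 N at the predicted place. I'll press lightly to seat it, retreat and check.

```bash
python3 - <<'E'
from h import *
ya=np.radians(2.1);u=np.array([np.cos(ya),np.sin(ya),0])
p0=np.array([.478,.1335,.033])
for s in(.068,.069):
    line_to(p0+u*s,velocity=.03);print(observe()["ft_force"])
line_to(p0+u*.035,velocity=.06)
line_to(p0+u*.01+[0,0,.19],velocity=.2)
o=observe();print(o["time"],o["tool_pos"])
cal=calibration("wrist")
im=camera("wrist");cv2.imwrite("pics/w4.png",im);cv2.imwrite("pics/t4.png",camera("top"));cv2.imwrite("pics/s4.png",camera("side"))
np.save("wcal4.npy",cal,allow_pickle=True)
print(observe()["time"])
E
python3 -c "
import cv2
a=cv2.imread('pics/s4.png')[205:345,230:370];cv2.imwrite('pics/s4c.png',cv2.resize(a,None,fx=4.2,fy=4.2,interpolation=cv2.INTER_CUBIC))"
```

```text
[-13.45434671  -1.45716453  10.67056308]
[-17.81585367  -1.59232076  14.23328122]
20.1333 [0.48730782 0.1337528  0.22139191]
20.2833
```

View pics/w4.png

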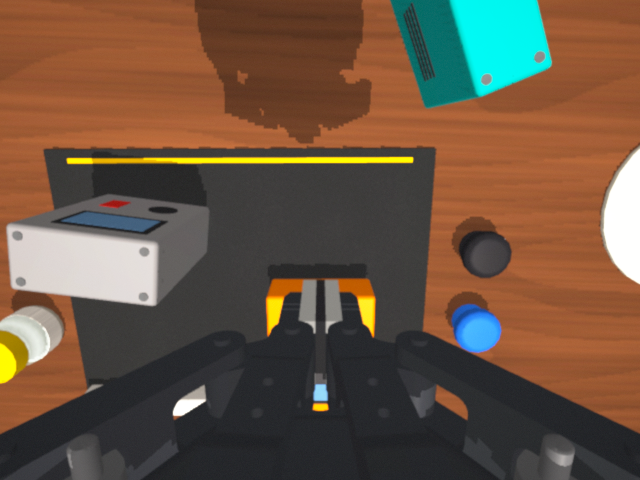

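View pics/s4c.png

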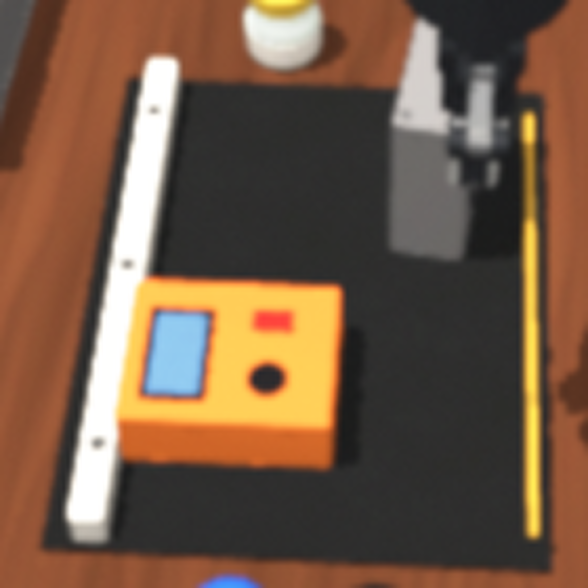

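View pics/t4.png

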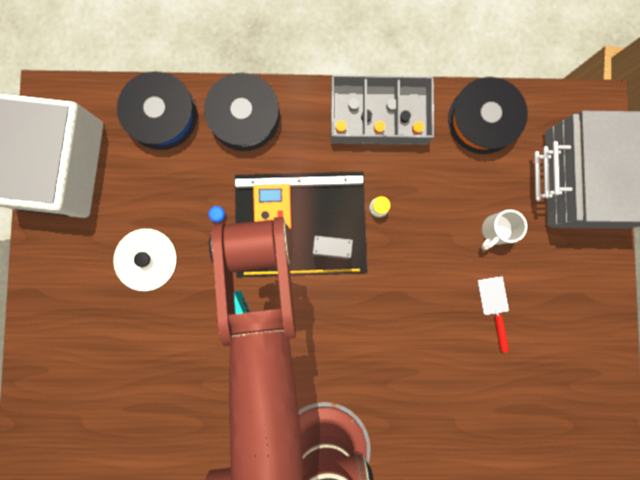

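The side and top views show the case lying screen up against the stop, with grey standing. I'll move the arm well clear and measure the top-end corners.

```bash
python3 - <<'E'
from h import *
line_to([.45,.133,.27],velocity=.2)
goto_joints([0.991,0.053,1.613,0,1.476,-0.119])
im=camera("top");cv2.imwrite("pics/t5.png",im);ims=camera("side");cv2.imwrite("pics/s5.png",ims)
print(observe()["time"])
cal=calibration("top");hsv=cv2.cvtColor(im,cv2.COLOR_BGR2HSV)
H,S,V=[hsv[...,i].astype(int) for i in range(3)]
rr=np.arange(480)[:,None];cc=np.arange(640)[None]
roi=(rr>170)&(rr<270)&(cc>230)&(cc<370)
org=roi&(S>150)&(V>150)&(H<32)&(rr<262)
r,b=rect(cal,cv2.morphologyEx(org.astype(np.uint8),cv2.MORPH_CLOSE,np.ones((9,9))),.048);print("orange",r);print(b.round(1).tolist())
m=roi&(S<60)&(V>170)&(rr<200);r,b=rect(cal,m,.028);print("stop",r);print(b.round(1).tolist())
m=roi&(S<60)&(V>110)&(rr>225);r,b=rect(cal,m,.12);print("grey",r)
cv2.imwrite("pics/t5c.png",cv2.resize(im[165:265,228:388],None,fx=5,fy=5,interpolation=cv2.INTER_CUBIC))
E
```

```text
22.5167
orange ((608.3324584960938, 138.23489379882812), (114.33568572998047, 95.5578384399414), 2.762554407119751)
[[548.9000244140625, 183.1999969482422], [553.5, 87.80000305175781], [667.7000122070312, 93.30000305175781], [663.0999755859375, 188.6999969482422]]
stop ((681.1641235351562, 70.4461898803711), (21.925085067749023, 331.34356689453125), 2.08915638923645)
[[664.2000122070312, 235.60000610351562], [676.2000122070312, -95.5], [698.2000122070312, -94.69999694824219], [686.0999755859375, 236.39999389648438]]
grey ((506.8391418457031, -12.410064697265625), (93.58328247070312, 46.17100143432617), 84.18655395507812)
```

View pics/t5c.png

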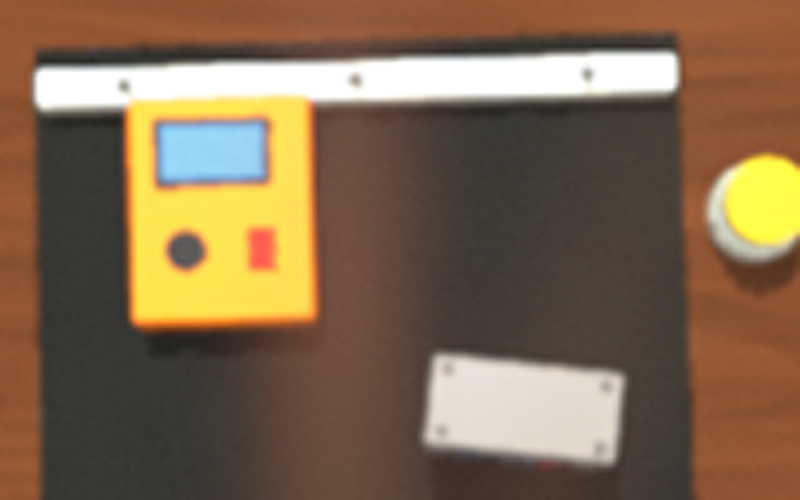

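```bash
python3 -c "
from workcell import *
print(observe()['ft_force'],observe()['time']);hand_in()"
```

```text
[-0.53764318 -0.31040651  0.50685193] 22.5167
the job is handed in; nothing more can be done
```

I tipped the orange case onto its back, screen up, with closed fingertips high on its front. I then pushed its foot end about 32 mm to the stop and handed in at 22.5 s. The arm is back at its start pose, clear of everything.

- **Contact with the stop:** the push force jumped from about 2 N to 10 N within 2 mm, at the position I had predicted. I then pressed to about 18 N horizontally to seat it, below the 40 N limit.
- **Flushness:** in the last top view the case lies at 2.8° and the stop at 2.1°, about 1 mm across the top end. Colour-mask edges put the top corners roughly 4 to 5 mm short of the face if I assume the mask widens the bar by 2 mm. At 2.4 mm per pixel I discounted that figure and relied on the force rise and the pictures, which show no gap.
- **Tipping force not seen:** the tipping push stayed within the force sensor's roughly 1 N noise, so I confirmed the fall only from the pictures.
- **Grey case:** it stands upright, measured within 1 mm of where it was.
- **Other things:** they looked unmoved in the pictures, though I did not measure them.

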